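# Regrasp a table leg into the drilling jig

## Robot

A 6-joint arm with a two-finger parallel gripper is mounted at the origin on the work surface. World frame = base frame: x ahead of the robot, y to its left, z up, the work surface at z = 0. Lengths are in m, angles in rad, forces in N, time in s.
With the tool pointing down it reaches from about 0.375 to 0.975 m from the base axis. Payload 3.8 kg.
Tool frame: the origin (TCP) lies on the mounting face of the last link; the fingertips stand 166 mm ahead of it and the grasp point (between the pads) lies 147 mm ahead of it; z points along the fingers, y is the direction in which the jaws open and shut (so a half turn about z gives the same grasp; the last joint's range is limited). The gripper opens to 88 mm and grips with 3 to 60 N. Pads are 18 mm wide; open, the fingers measure 123 mm over their backs; the gripper's body (75 mm by 187 mm) begins 45 mm behind the grasp point.
Start: joints at [1.13, 0.264, 1.604, -0, 1.274, -0.037], TCP at [0.265, 0.621, 0.405] pointing down, gripper open.
Joint ranges: [-2.63, 2.63], [-0.94, 2.18], [0.31, 2.57], [-1.31, 4.45], [0, 2.66], [-2.55, 2.55]. Speed limits (rad/s): [2.57, 2.57, 3.14, 3.14, 3.14, 3.14].

## Interface

Orientations are given as [roll, pitch, yaw] about the fixed x, y, z axes, in that order (R = Rz(yaw) Ry(pitch) Rx(roll)).
In Python, from workcell import robot gives the robot as it stands.
- The arm moves only by the shell command python3 -m crank 'ROWS' [FORCE]. ROWS is text: rows parted by semicolons, each of 5 numbers parted by spaces: the shift along the tool's x, y, z in units of 25 mm (1.0 is 25 mm), then the turn about the tool's z in rad, then the finger opening in mm, from 0 to 88.1. In form: x y z spin hand; .... A call has exactly 8 rows; each row shifts and turns the commanded pose from where the row before left it, along the tool's axes as they then stand; what a row does not reach is not made up. A row lasts 1/12 s, in which the tool goes at most 41.7 mm and 7.16 degrees, less where a joint would pass 70% of its speed; a pose out of reach is approached as far as the arm can. A call is refused whole if a number of a shift passes 1 or a number of a turn 0.125, either way. A call with a gripper value outside its range is refused whole. The fingers move at their own pace and stop on an object; FORCE is the grip in N (left out, the last holds). Time passes only in rows, so rows that do not move let the fingers close, or fill a call up. It gives the time, the measured TCP pose, the force and the opening at its end, in the units of the state.
- robot.observe(): the state, without advancing time (a new reading comes with each control period).
- robot.snapshot(name): name is "side" or "top" or "wrist"; returns the picture (384x512x3 uint8, red, green, blue); there is no depth.
- robot.camera_model(name): a dict with "fx", "fy", "cx", "cy" (pixels), "k1" (the pictures are not rectified: a ray, as slopes to the right and down, at radius r is drawn at 1 + k1 r^2 times it, then the intrinsics apply), "rvec" (rotation vector, rad) and "tvec" (3), from world to camera coordinates, as OpenCV has them; the wrist camera has in their place "mount" (4x4, takes a point from camera to tool coordinates, whose origin is the TCP and whose axes are the flange's). Camera axes: x right, y down, z forward; pixel columns grow to the right and rows downward; lengths in m; the calibration is good to about 2 mm. A picture is of the moment at which its call begins: read the wrist's pose just before it. camera_model takes no time and is no camera call.
- robot.close_job(): hands the job in, once; it reports no verdict.
The state is a dict: "time": time; "joint_pos": joint angles; "qvel": joint speeds; "joint_torque": joint torques, N m; "eef_pos": TCP position; "tcp_rot": TCP orientation; "wrist_force": force on the tool from outside, world axes, zero at the start; "ft_torque": the same for the moment, N m; "grip_width": finger opening in m.
Only numpy, scipy, OpenCV 4.12 (cv2) and the standard library are available. Lean on these libraries where they do the work, as an engineer would, in place of code of your own. Each camera call takes 0.05 s, during which the arm holds its last target. There are 200 camera calls.

## Task

Take the square-headed table leg out of the drying rack, where only its head can be gripped, lay it on the cork mat and let go. Then pick it up again by its slim shaft and lay it in the wooden drilling jig, with the square head fully down in the nest and the shaft coming out through the slot, and let go. Do not drop the leg, and leave the other leg and the tin and brush where they are.

Things in the scene. Friction and masses are not known exactly. Their poses are not given: they have to be found in the camera images.
- leg: The leg to move: wood, 180 long, loose, about 0.2 kg, lying level in either rack slot. Own x runs head to foot: square head 50 x 50 x 60 (x -100 to -40), round shaft 28 in diameter (x -40 to 60), round foot disc 50 in diameter (x 60 to 80). Origin on the underside, 25 below the leg's axis; z is up at the start. Balances near x = -10.
- leg_head (a point): Centre of the leg's square head, on the leg's axis (x = -70 in the leg's frame, 25 above its underside). Axes as the leg's.
- leg_shaft (a point): Point on the leg's axis at x = 15 in the leg's frame: a good place to grip the 28 mm shaft.
- leg_foot (a point): Centre of the foot's end face, on the leg's axis (x = 80 in the leg's frame).
- round_leg: The other leg, to be left in the rack: same wood, length, shaft and foot, but its head is a round bulb 50 in diameter and 60 long. Same frame as the leg.
- rack: Fixed plywood rack, origin at the underside, x along the slots, z up. Slots at y = -60 and 60: a leg's origin lies at (0, +-60, 20), its head on a tongue 36 wide, 20 high at the -x end, free on both sides. Cheeks (x -30 to 50, tops at z = 72) stand 3 mm from the shaft each side; a stop 70 high is behind the foot. Legs lift straight up.
- mat: Fixed cork mat, 240 (x) by 130 (y) by 5 thick, origin at the centre of its underside.
- jig: Fixed light-wood jig, origin at the underside, z up. A leg home in it has its origin at (0, 0, 15), x along the jig's x. Nest for the head, open on top: inside x -104 to -36, y -28 to 28, floor z = 15, walls 10 to 12 thick, tops z = 75 (10 above the head). Shaft slot 36 wide in the wall at x -36 to -26; then a strip 6 high, and a step 15 high for the foot from x = 55.
- jig_nest (a point): Where the centre of the square head belongs in the jig: (-70, 0, 40) in the jig's frame. Axes as the jig's.
- tin: Closed steel tin, 86 in diameter, 110 high, loose bystander; origin at the centre of its underside.
- brush: Flat brush about 200 long lying on the bench, loose bystander.
There are look-alikes about, which are no part of the job. Leave any pink look-alike of the leg alone.

How it is judged:
On the way, in this order (a step that is already met when the one before it is completed fails the run):
1. the leg lies on the cork mat, let go and clear of the rack (contact force between leg and mat above 0.3 N and contact force between the fingers and leg below 0.05 N and contact force between leg and rack below 0.05 N and linear speed of leg below 0.03 m/s), for 0.2 s.
2. the leg is lifted again, held by its shaft (grasp point within 60 mm of the shaft point) (contact force between the fingers and leg above 0.5 N and distance between the grasp point and leg_shaft below 0.06 m and height (world z) of leg_shaft above 0.05 m and contact force between leg and mat below 0.05 N), for 0.2 s.
At the end, for the whole second after the job is handed in: The square head lies in the jig's nest, its centre within 9 mm sideways and 4 mm in height of where it belongs, the leg along the jig within 0.13 rad with the foot on the slot's side, at rest and released (horizontal distance between leg_head and jig_nest below 0.009 m and z of leg_head in the frame of jig_nest between -0.004 and 0.004 m and angle between the x axis of leg and the x axis of jig, either way round below 0.13 rad and linear speed of leg below 0.02 m/s and angular speed of leg below 0.1 rad/s and contact force between the fingers and leg below 0.05 N); the robot touches nothing.
It fails at once if the leg is dropped: it moves faster than 0.6 m/s (a fall of about 18 mm) without being held (contact force between the fingers and leg below 0.05 N and linear speed of leg above 0.6 m/s).
It fails at once if the round-headed leg is moved by more than 30 mm (distance of round_leg from where it was at the start of the episode above 0.03 m).
It fails at once if the tin is moved by more than 30 mm (distance of tin from where it was at the start of the episode above 0.03 m).
It fails at once if the brush is moved by more than 30 mm (distance of brush from where it was at the start of the episode above 0.03 m).
It also fails if it takes over 69 s, if anything falls off the work surface, if the arm or the gripper's body presses on something with over 40 N, if the wrist force passes 120 N, or if a joint passes its speed limit or range.

## Working session

There is one attempt and no reset: what is moved stays moved. The work goes in short steps, Python scripts to look and compute and a shell command to move; the robot and the scene stay as the last step left them, time stands still between calls to the robot, and variables do not carry over. Pictures are saved under pics/ and viewed, about 8 in all and at most 12, crops included, and the job is handed in when it is done.

```bash
mkdir -p pics; ls; python3 - <<'E'
from workcell import robot
import cv2
print(robot.observe())
for n in ("top","side","wrist"):
    im=robot.snapshot(n); cv2.imwrite(f"pics/{n}0.png",im[:,:,::-1]); m=robot.camera_model(n); print(n,m)
E
```

```text
pics
{'time': 0.0, 'joint_pos': array([ 1.13008624e+00,  2.64727411e-01,  1.60538647e+00, -5.15717005e-06,
        1.27370488e+00, -3.69138301e-02]), 'qvel': array([ 7.69059799e-04,  2.75896060e-04, -3.94705110e-05, -8.93180433e-04,
        1.71782219e-04, -1.09383687e-03]), 'joint_torque': array([ 1.95549517e-03, -5.02123761e+01, -3.56873381e+01,  7.30418181e-02,
        2.93585414e-02, -1.48088666e-04]), 'eef_pos': array([0.26507619, 0.62038987, 0.40339822]), 'tcp_rot': array([-3.13936789e+00, -7.72307122e-05,  2.73779782e+00]), 'wrist_force': array([ 0.33006751,  0.46467465, -0.07969128]), 'ft_torque': array([0.02085249, 0.03707972, 0.0142791 ]), 'grip_width': 0.08820815932493528}
top {'fx': 441.2031260636263, 'fy': 441.2031260636263, 'cx': 258.05060502055255, 'cy': 201.2411295501638, 'k1': -0.04737669509128423, 'rvec': array([ 2.12281832, -2.17130181,  0.12769097]), 'tvec': array([0.05587486, 0.5784925 , 1.33855632])}
side {'fx': 415.9811880057131, 'fy': 415.9811880057131, 'cx': 261.4160209451419, 'cy': 186.7266312351908, 'k1': -0.13715568067800932, 'rvec': array([ 2.08625659, -0.62106756,  0.34904702]), 'tvec': array([-0.4578782 ,  0.23151562,  1.12742722])}
wrist {'fx': 275.1055532477186, 'fy': 275.1055532477186, 'cx': 257.3267580446897, 'cy': 190.45261346726767, 'k1': -0.04849159573903128, 'mount': array([[-9.92308192e-04, -9.46559575e-01, -3.22527496e-01,
         8.46609056e-02],
       [ 9.99999156e-01, -1.20965432e-03,  4.73455820e-04,
         1.47952394e-04],
       [-8.38300918e-04, -3.22526754e-01,  9.46559977e-01,
         1.92387337e-02],
       [ 0.00000000e+00,  0.00000000e+00,  0.00000000e+00,
         1.00000000e+00]])}
```

View pics/top0.png

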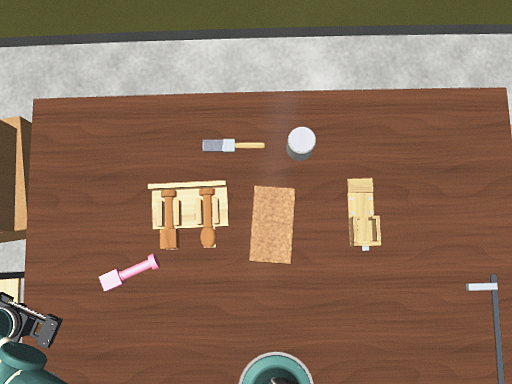

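View pics/side0.png

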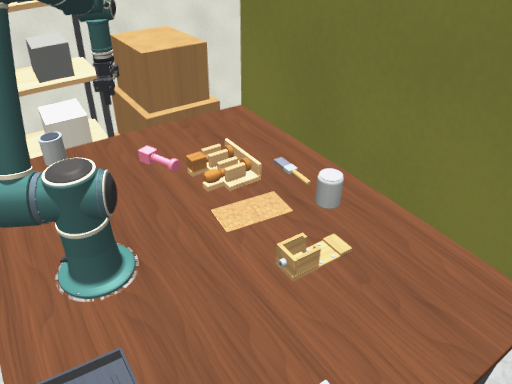

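The top view shows four parts that matter:
- rack at about (190,207), with legs at (169,220) (square-looking head) and (208,218) (bulb)
- mat at (272,225)
- jig at (363,213), nest towards the bottom
- pink look-alike at (130,272)

The left leg at (169,220) fits best. I'll confirm it in an enlarged crop and measure.

```bash
cat > h.py <<'E'
import numpy as np, cv2
from scipy.spatial.transform import Rotation as R
from workcell import robot
def cam(n,st=None):
    m=robot.camera_model(n)
    K=np.array([[m['fx'],0,m['cx']],[0,m['fy'],m['cy']],[0,0,1]]); d=np.array([m['k1'],0,0,0])
    if n=='wrist':
        st=st or robot.observe(); T=np.eye(4); T[:3,:3]=R.from_euler('xyz',st['tcp_rot']).as_matrix(); T[:3,3]=st['eef_pos']
        C=T@m['mount']; return K,d,C[:3,:3],C[:3,3]
    A=R.from_rotvec(m['rvec']).as_matrix(); return K,d,A.T,-A.T@m['tvec']
def plane(c,uv,z):
    K,d,A,o=c
    p=cv2.undistortPoints(np.array(uv,float).reshape(-1,1,2),K,d).reshape(-1,2)
    r=np.c_[p,np.ones(len(p))]@A.T
    return o+r*((z-o[2])/r[:,2])[:,None]
def proj(c,P):
    K,d,A,o=c
    return cv2.projectPoints(np.array(P,float).reshape(-1,1,3),R.from_matrix(A.T).as_rotvec(),-A.T@o,K,d)[0].reshape(-1,2)
def mask(im,lo,hi):
    m=cv2.inRange(cv2.cvtColor(im,cv2.COLOR_RGB2HSV),lo,hi); return m
E
python3 - <<'E'
from h import *
im=cv2.imread('pics/top0.png')
a=cv2.resize(im[175:260,140:240],None,fx=4,fy=4,interpolation=2); b=cv2.resize(im[170:255,330:400],None,fx=4,fy=4,interpolation=2)
cv2.imwrite('pics/crop1.png',np.hstack([a,b]))
c=cam('top')
print('up',proj(c,[[.5,0,0],[.6,0,0],[.5,.1,0]]))
print('mat',plane(c,[[255,186],[295,188],[291,263],[250,261]],.005))
for n,p in dict(legL=(169,220),round=(208,218)).items(): print(n,im[p[1],p[0]], cv2.cvtColor(im,cv2.COLOR_BGR2HSV)[p[1],p[0]])
E
```

```text
up [[272.20512105 227.29745634]
 [271.40302412 196.21279541]
 [240.81926402 228.00767298]]
mat [[ 0.63367091  0.05191859  0.005     ]
 [ 0.62410036 -0.07624887  0.005     ]
 [ 0.38604953 -0.05602603  0.005     ]
 [ 0.39510836  0.07260268  0.005     ]]
legL [ 97 150 215] [ 13 140 215]
round [ 99 154 215] [ 14 138 215]
```

View pics/crop1.png

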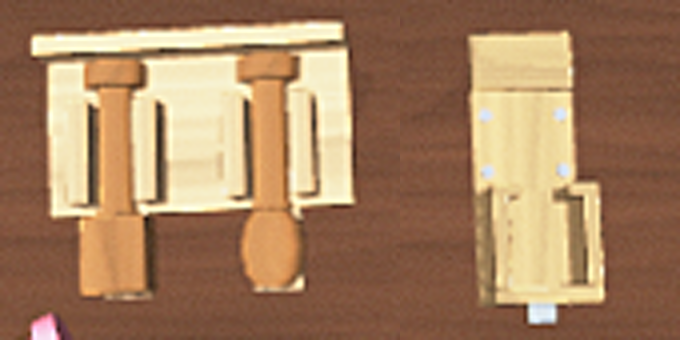

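The crop confirms the left leg has the square head (crop corners about (80,215)-(146,295)). The right head is an oval bulb at (272,248), and the jig nest is at (545,245) with its slot pointing away from the robot. Next I'll work out positions.

```bash
python3 - <<'E'
from h import *
c=cam('top'); L=lambda u:[[140+a/4,175+b/4] for a,b in u]; J=lambda u:[[330+(a-400)/4,170+b/4] for a,b in u]
print('cam',c[3])
h=plane(c,L([(80,216),(146,213),(82,296),(146,293)]),.07); print('head corners',h.round(3), h.mean(0))
s=plane(c,L([(115,205),(115,95)]),.059); print('shaft',s.round(3)); 
f=plane(c,L([(113,59)]),.07);print('foot top end',f.round(3))
d=h[:2].mean(0)-h[2:].mean(0); print('size',np.linalg.norm(d),np.linalg.norm(h[0]-h[1]),'yaw',np.arctan2(*d[1::-1]))
d=s[1]-s[0];print('yaw shaft',np.arctan2(d[1],d[0]))
print('stop bar',plane(c,L([(32,38),(343,24)]),.07).round(3))
print('jig step end',plane(c,J([(470,35),(570,33)]),.015).round(3))
print('jig strip edges',plane(c,J([(472,180),(575,180)]),.006).round(3))
print('jig rim',plane(c,J([(604,302),(598,182)]),.075).round(3))
E
```

```text
cam [0.3985159  0.02701141 1.40355409]
head corners [[0.497 0.342 0.07 ]
 [0.499 0.292 0.07 ]
 [0.437 0.341 0.07 ]
 [0.438 0.292 0.07 ]] [0.46763058 0.31671001 0.07      ]
shaft [[0.506 0.318 0.059]
 [0.591 0.318 0.059]]
foot top end [[0.618 0.318 0.07 ]]
size 0.06056070428697481 0.050502601820132734 yaw 0.01613922277302946
yaw shaft 0.004565766497811673
stop bar [[0.636 0.381 0.07 ]
 [0.64  0.14  0.07 ]]
jig step end [[ 0.648 -0.244  0.015]
 [ 0.648 -0.324  0.015]]
jig strip edges [[ 0.533 -0.242  0.006]
 [ 0.531 -0.324  0.006]]
jig rim [[ 0.432 -0.323  0.075]
 [ 0.523 -0.324  0.075]]
```

```bash
python3 -m crank '0 0 0 -0.1035 88;0 0 0 -0.1035 88;0 0 0 -0.1035 88;0 0 0 -0.1035 88;-0.7 -1 0 0 88;-0.7 -1 0 0 88;-0.7 -1 0 0 88;-0.7 -1 0 0 88' 60; python3 -m crank '-0.7 -1 0 0 88;-0.7 -1 0 0 88;-0.7 -1 0 0 88;-0.7 -1 0 0 88;-0.7 -1 0 0 88;-0.7 -1 0 0 88;-0.7 -1 0 0 88;-0.7 -1 0 0 88'
python3 - <<'E'
from h import *
s=robot.observe();print(s['eef_pos'],s['tcp_rot'])
im=robot.snapshot('wrist');cv2.imwrite('pics/w1.png',im[:,:,::-1])
c=cam('wrist',s)
print(proj(c,[[.468,.317,.07],[.483,.317,.045],[.437,.292,.07],[.498,.342,.07]]))
E
```

```text
time: 0.82
eef_pos: [0.3365, 0.5204, 0.4041]
tcp_rot: [-3.141, -0.0, -3.131]
wrist_force: [0.4, -0.6, 0.2]
grip_width: 0.0881
time: 1.48
eef_pos: [0.4788, 0.3214, 0.4045]
tcp_rot: [-3.141, -0.0, -3.131]
wrist_force: [0.9, -0.5, -0.6]
grip_width: 0.0881
[0.47878333 0.32144257 0.40445191] [-3.14142507e+00 -3.54903401e-04 -3.13142833e+00]
[[253.276677   163.26067254]
 [253.48309826 170.27647019]
 [231.41812676 136.44232443]
 [273.88105276 187.75651737]]
```

View pics/w1.png

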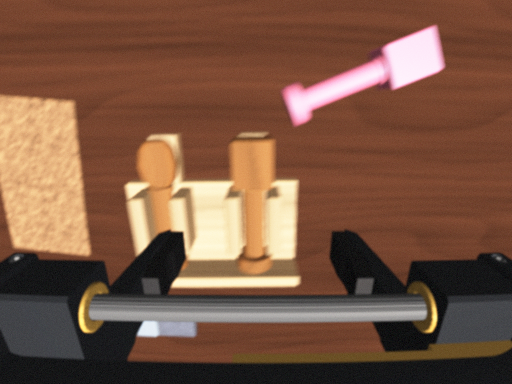

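The wrist view shows the square head at cols 230-276, rows 136-187. That matches the projection of my measurement to within 2 px. Descending.

```bash
python3 -m crank '0 0 1 0 88;0 0 1 0 88;0 0 1 0 88;0 0 1 0 88;0 0 0.5 0 88;0 0 0 0 88;0 0 0 0 88;0 0 0 0 88'
```

```text
time: 2.2
eef_pos: [0.4789, 0.3234, 0.2937]
tcp_rot: [3.14, 0.002, -3.131]
wrist_force: [0.7, 0.7, 0.5]
grip_width: 0.0879
```

```bash
python3 -m crank '-0.15 -0.25 0.5 0 88;0 0 0.7 0 88;0 0 0.8 0 88;0 0 0.8 0 88;0 0 0.8 0 88;0 0 0.46 0 88;0 0 0 0 88;0 0 0 0 88'; python3 -m crank '0 0 0 0 40;0 0 0 0 40;0 0 0 0 40;0 0 0 0 40;0 0 0 0 40;0 0 0 0 40;0 0 0 0 40;0 0 0 0 40' 60
```

```text
time: 2.87
eef_pos: [0.4823, 0.3165, 0.1907]
tcp_rot: [-3.141, -0.0, -3.131]
wrist_force: [0.8, -0.3, -0.3]
grip_width: 0.0876
time: 3.53
eef_pos: [0.4822, 0.3169, 0.1912]
tcp_rot: [3.141, 0.001, -3.131]
wrist_force: [-1.7, 0.2, 3.7]
grip_width: 0.0497
```

Gripped at 49.7 mm, which is the head's width. Lifting straight up.

```bash
python3 -m crank '0 0 -0.3 0 40;0 0 -0.4 0 40;0 0 -0.5 0 40;0 0 -0.5 0 40;0 0 -0.6 0 40;0 0 -0.6 0 40;0 0 -0.6 0 40;0 0 -0.6 0 40'; python3 -m crank '0 0 -0.6 0 40;0 0 -0.6 0 40;0 0 -0.6 0 40;0 0 -0.5 0 40;0 0 -0.3 0 40;0 0 0 0 40;0 0 0 0 40;0 0 0 0 40'
python3 - <<'E'
from h import *
im=robot.snapshot('side');cv2.imwrite('pics/s1.png',cv2.resize(im[80:240,100:340],None,fx=3,fy=3,interpolation=2)[:,:,::-1])
E
```

```text
time: 4.2
eef_pos: [0.4822, 0.3167, 0.2954]
tcp_rot: [3.141, 0.001, -3.131]
wrist_force: [1.3, -0.3, -1.4]
grip_width: 0.0495
time: 4.87
eef_pos: [0.4817, 0.3164, 0.3574]
tcp_rot: [-3.141, -0.001, -3.131]
wrist_force: [-0.1, -1.1, -1.1]
grip_width: 0.0498
```

View pics/s1.png

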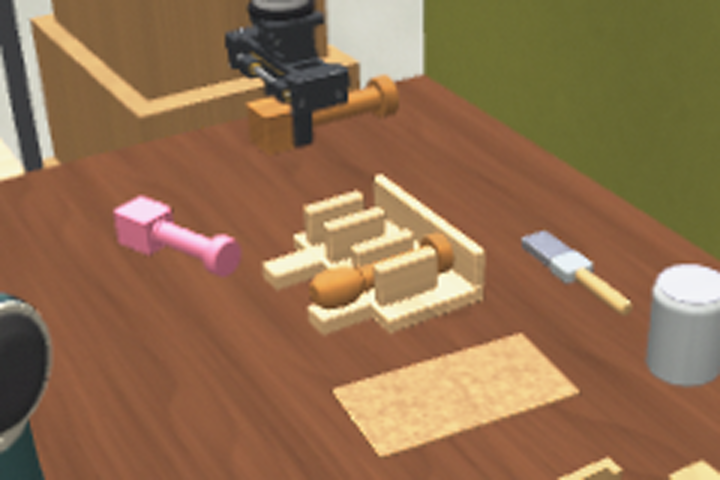

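The leg is held level and clear of the rack. Carrying it to the mat.

```bash
python3 -m crank '0 -0.5 0 0 40;0.1 -0.8 0 0 40;0.1 -1 0 0 40;0.1 -1 0 0 40;0.1 -1 0 0 40;0.1 -1 0 0 40;0.1 -1 0 0 40;0.1 -1 0 0 40'; python3 -m crank '0 -1 0 0 40;0 -1 0 0 40;0 -1 0 0 40;0 -1 0 0 40;0 -0.8 0 0 40;0 -0.6 0 0 40;0 0 0 0 40;0 0 0 0 40';python3 -m crank '0 0 0.4 0 40;0 0 0.8 0 40;0 0 0.9 0 40;0 0 0.9 0 40;0 0 0.9 0 40;0 0 0.8 0 40;0 0 0.6 0 40;0 0 0.4 0 40'
```

```text
time: 5.58
eef_pos: [0.4656, 0.1321, 0.3573]
tcp_rot: [-3.141, -0.002, -3.131]
wrist_force: [0.8, 0.0, -1.7]
grip_width: 0.0497
time: 6.25
eef_pos: [0.4673, -0.002, 0.3575]
tcp_rot: [3.141, -0.001, -3.134]
wrist_force: [0.5, 0.4, -1.9]
grip_width: 0.0497
time: 6.92
eef_pos: [0.4664, 0.0, 0.2129]
tcp_rot: [3.141, -0.004, -3.13]
wrist_force: [-0.2, -0.1, -1.5]
grip_width: 0.0497
```

```bash
python3 -m crank '0 0 0.3 0 40;0 0 0.3 0 40;0 0 0.3 0 40;0 0 0.2 0 40;0 0 0.1 0 40;0 0 0.1 0 40;0 0 0.05 0 40;0 0 0 0 40'; python3 -m crank '0 0 0.05 0 40;0 0 0.05 0 40;0 0 0.05 0 40;0 0 0 0 40;0 0 0 0 40;0 0 0 0 40;0 0 0 0 40;0 0 0 0 40'
```

```text
time: 7.58
eef_pos: [0.4679, -0.0011, 0.1821]
tcp_rot: [-3.142, 0.0, -3.132]
wrist_force: [0.2, 0.2, -1.1]
grip_width: 0.0495
time: 8.25
eef_pos: [0.4679, -0.001, 0.1783]
tcp_rot: [-3.142, 0.0, -3.131]
wrist_force: [0.1, 0.9, -1.8]
grip_width: 0.0494
```

```bash
python3 -m crank '0 0 0.05 0 40;0 0 0.05 0 40;0 0 0.03 0 40;0 0 0 0 40;0 0 0 0 40;0 0 0 0 40;0 0 0 0 40;0 0 0 0 40'
```

```text
time: 8.92
eef_pos: [0.4681, -0.001, 0.1762]
tcp_rot: [-3.142, -0.0, -3.131]
wrist_force: [-5.6, -0.0, 11.2]
grip_width: 0.0497
```

There is contact with the mat (11 N). Releasing, then rising.

```bash
python3 -m crank '0 0 0 0 60;0 0 0 0 70;0 0 0 0 88;0 0 0 0 88;0 0 0 0 88;0 0 0 0 88;0 0 0 0 88;0 0 0 0 88'; python3 -m crank '0 0 -0.5 0 88;0 0 -1 0 88;0 0 -1 0 88;0 0 -1 0 88;0 0 -1 0 88;0 0 -1 0 88;0 0 -0.5 0 88;0 0 0 0 88'
python3 - <<'E'
from h import *
s=robot.observe();print(s['eef_pos'],s['tcp_rot'])
im=robot.snapshot('wrist');cv2.imwrite('pics/w2.png',im[:,:,::-1])
c=cam('wrist',s); print(proj(c,[[.468-.015-.03,-.026,.055],[.453+.03,.024,.055],[.468+.07,-.001,.03]]))
E
```

```text
time: 9.58
eef_pos: [0.4678, -0.001, 0.1749]
tcp_rot: [-3.142, -0.0, -3.131]
wrist_force: [0.2, -0.0, 0.0]
grip_width: 0.0881
time: 10.25
eef_pos: [0.4693, -0.0011, 0.3287]
tcp_rot: [-3.141, 0.007, -3.131]
wrist_force: [1.3, -0.9, -0.5]
grip_width: 0.088
[ 0.46929576 -0.0010822   0.3287241 ] [-3.14112165  0.00716085 -3.13137682]
[[230.36474468 138.31554528]
 [282.26041026 199.7235019 ]
 [256.58962513 236.54548554]]
```

View pics/w2.png

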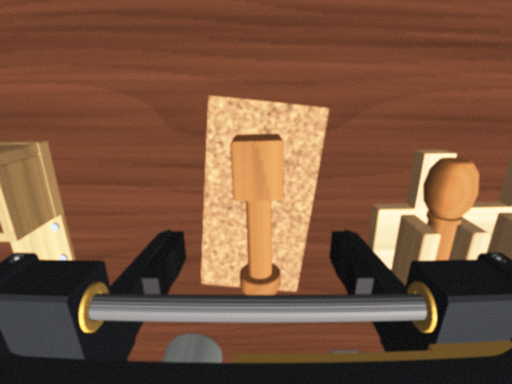

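The leg is lying on the mat, let go, with its head at cols 233-283, rows 135-199. I'll fit its axis from the mask, and note the jig seen at left.

```bash
python3 - <<'E'
from h import *
im=cv2.imread('pics/w2.png')[:,:,::-1]
s={'eef_pos':np.array([0.46929576,-0.0010822,0.3287241]),'tcp_rot':np.array([-3.14112165,0.00716085,-3.13137682])}
c=cam('wrist',s)
hsv=cv2.cvtColor(np.ascontiguousarray(im),cv2.COLOR_RGB2HSV)
print([tuple(hsv[r,x]) for r,x in((170,258),(230,260),(120,230),(230,225))])
m=cv2.inRange(hsv,(5,165,120),(16,255,255))
for r in range(150,265,12):
    x=np.where(m[r,225:295])[0]+225
    if len(x): 
        z=.055 if r<199 else .030
        p=plane(c,[[x[0],r],[x[-1],r]],z); print(r,x[0],x[-1],p.mean(0).round(4),round(p[0,1]-p[1,1],4))
E
```

```text
[(np.uint8(14), np.uint8(155), np.uint8(209)), (np.uint8(15), np.uint8(153), np.uint8(230)), (np.uint8(19), np.uint8(95), np.uint8(249)), (np.uint8(14), np.uint8(117), np.uint8(226))]
210 247 248 [ 0.5051 -0.0113  0.03  ] -0.0011
222 248 249 [ 0.5197 -0.0102  0.03  ] -0.0011
234 248 250 [ 0.5348 -0.0097  0.03  ] -0.0023
246 249 250 [ 0.5504 -0.0091  0.03  ] -0.0012
258 249 251 [ 0.5666 -0.0085  0.03  ] -0.0024
```

```bash
python3 - <<'E'
from h import *
im=cv2.imread('pics/w2.png')[:,:,::-1]
s={'eef_pos':np.array([0.46929576,-0.0010822,0.3287241]),'tcp_rot':np.array([-3.14112165,0.00716085,-3.13137682])}
c=cam('wrist',s)
m=mask(np.ascontiguousarray(im),(5,138,100),(18,255,255)); m=cv2.morphologyEx(m,cv2.MORPH_OPEN,np.ones((5,5)))
P=[]
for r in range(150,265,6):
    x=np.where(m[r,225:295])[0]+225
    if len(x): 
        z=.055 if r<199 else .030
        p=plane(c,[[x[0],r],[x[-1],r]],z); P.append(p.mean(0)); print(r,x[0],x[-1],p.mean(0).round(4),round(p[1,1]-p[0,1],4))
E
```

```text
150 231 282 [ 0.4336 -0.0019  0.055 ] 0.0475
156 231 282 [ 0.4393 -0.0019  0.055 ] 0.0478
162 232 283 [ 0.445  -0.0009  0.055 ] 0.0482
168 232 282 [ 0.4509 -0.0013  0.055 ] 0.0476
174 232 282 [ 0.4568 -0.0012  0.055 ] 0.0479
180 232 282 [ 0.4628 -0.0012  0.055 ] 0.0483
186 233 282 [ 0.4689 -0.0006  0.055 ] 0.0476
192 233 282 [ 0.4751 -0.0006  0.055 ] 0.048
198 233 280 [ 0.4814 -0.0015  0.055 ] 0.0464
204 246 270 [4.979e-01 2.000e-04 3.000e-02] 0.0262
210 246 271 [0.505  0.0008 0.03  ] 0.0275
216 247 271 [0.5123 0.0015 0.03  ] 0.0266
222 247 271 [0.5196 0.0015 0.03  ] 0.0269
228 247 271 [0.5271 0.0016 0.03  ] 0.0271
234 247 271 [0.5347 0.0017 0.03  ] 0.0273
240 247 270 [0.5425 0.0012 0.03  ] 0.0264
246 248 270 [0.5503 0.0019 0.03  ] 0.0255
252 248 271 [0.5583 0.0026 0.03  ] 0.0269
258 248 271 [0.5665 0.0027 0.03  ] 0.0271
264 248 272 [0.5748 0.0034 0.03  ] 0.0285
```

```bash
python3 -m crank '-0.7 0.1 0 -0.02 88;-0.8 0 0.3 0 88;-0.7 0 0.6 0 88;0 0 0.8 0 88;0 0 0.8 0 88;0 0 0.8 0 88;0 0 0.8 0 88;0 0 0.6 0 88'; python3 -m crank '0 0 0.6 0 88;0 0 0.4 0 88;0 0 0.2 0 88;0 0 0.1 0 88;0 0 0 0 88;0 0 0 0 88;0 0 0 0 88;0 0 0 0 88'
```

```text
time: 10.97
eef_pos: [0.5209, 0.0029, 0.2035]
tcp_rot: [3.141, -0.005, -3.111]
wrist_force: [0.3, -0.5, -0.1]
grip_width: 0.0879
time: 11.63
eef_pos: [0.5234, 0.0028, 0.1759]
tcp_rot: [-3.141, 0.002, -3.111]
wrist_force: [0.5, 0.1, 0.4]
grip_width: 0.0881
```

```bash
python3 -m crank '0 0 0 0 15;0 0 0 0 15;0 0 0 0 15;0 0 0 0 15;0 0 0 0 15;0 0 0 0 15;0 0 0 0 15;0 0 0 0 15' 60; python3 -m crank '0 0 -0.3 0 15;0 0 -0.5 0 15;0 0 -0.7 0 15;0 0 -0.8 0 15;0 0 -0.8 0 15;0 0 -0.8 0 15;0 0 -0.6 0 15;0 0 -0.3 0 15'
```

```text
time: 12.3
eef_pos: [0.5228, 0.0028, 0.1749]
tcp_rot: [3.142, -0.0, -3.111]
wrist_force: [-0.4, -0.4, -0.2]
grip_width: 0.0366
time: 12.97
eef_pos: [0.5234, 0.0028, 0.2977]
tcp_rot: [-3.141, 0.004, -3.111]
wrist_force: [-0.0, -0.3, -1.3]
grip_width: 0.0266
```

```bash
python3 -m crank '0 0 0 0 15;0 0 0 0 15;0 0 0 0 15;0 0 0 0 15;0 0 0 0 15;0 0 0 0 15;0 0 0 0 15;0 0 0 0 15'; python3 - <<'E'
from h import *
s=robot.observe();print(s['eef_pos'],s['tcp_rot'])
im=robot.snapshot('side');w=robot.snapshot('wrist')
c=cam('side');p=proj(c,[s['eef_pos']-[0,0,.147]])[0].astype(int);print(p)
a=cv2.resize(im[p[1]-60:p[1]+60,p[0]-70:p[0]+70],(448,384),interpolation=2)
cv2.imwrite('pics/sw3.png',np.hstack([a,cv2.resize(w,(352,384))])[:,:,::-1])
cv2.imwrite('pics/w3.png',w[:,:,::-1])
E
```

```text
time: 13.63
eef_pos: [0.5227, 0.0028, 0.2946]
tcp_rot: [3.142, -0.001, -3.111]
wrist_force: [-0.3, 0.4, -1.5]
grip_width: 0.0268
[0.52272365 0.00281507 0.2945852 ] [ 3.14152600e+00 -6.13200796e-04 -3.11140524e+00]
[254 171]
```

View pics/sw3.png

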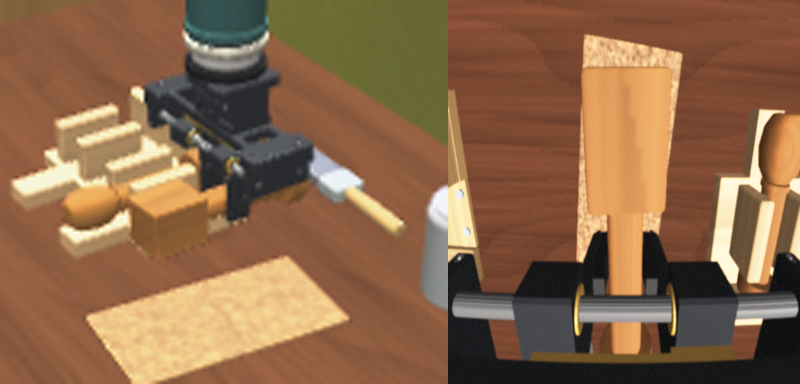

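The side view shows the leg held by its shaft and roughly level, and in the wrist view the head is square-on ahead of the fingers. I'll check the tilt and in-hand offset against projections of a level leg.

```bash
python3 - <<'E'
from h import *
s=robot.observe();c=cam('wrist',s)
im=np.ascontiguousarray(cv2.imread('pics/w3.png')[:,:,::-1])
m=mask(im,(5,138,90),(18,255,255)); m=cv2.morphologyEx(m,cv2.MORPH_OPEN,np.ones((5,5)))
for r in list(range(60,80,4))+list(range(90,290,20)):
    x=np.where(m[r,180:340])[0]+180
    if len(x):print(r,x[0],x[-1])
g=s['eef_pos']-[0,0,.147]; y=s['tcp_rot'][2]-np.pi
for tilt in (0,.05,-.05):
  A=R.from_euler('zy',[y,tilt]).as_matrix()
  P=[[-100,-25,25],[-100,25,25],[-40,-25,25],[-40,25,25],[-100,-25,-25],[-100,25,-25]]
  print(tilt,proj(c,g+np.array(P)/1000@A.T).round(0).tolist())
E
```

```text
60 180 195
64 180 195
68 180 339
72 180 339
76 180 339
90 180 339
110 180 339
130 180 339
150 180 339
170 180 339
190 180 339
210 180 339
230 180 339
250 180 339
270 234 282
0 [[183.0, 51.0], [329.0, 50.0], [195.0, 213.0], [318.0, 213.0], [208.0, 66.0], [305.0, 66.0]]
0.05 [[179.0, 53.0], [333.0, 52.0], [194.0, 218.0], [319.0, 218.0], [206.0, 63.0], [307.0, 62.0]]
-0.05 [[186.0, 49.0], [326.0, 49.0], [196.0, 208.0], [317.0, 208.0], [209.0, 70.0], [303.0, 70.0]]
```

```bash
python3 - <<'E'
from h import *
from scipy.optimize import least_squares
s=robot.observe();c=cam('wrist',s)
k=512/352; O=np.array([[(583-448)*k,68],[(670-448)*k,68],[(585-448)*k,212],[(666-448)*k,212]])
g=s['eef_pos']-[0,0,.147]; y0=s['tcp_rot'][2]-np.pi
P=np.array([[-100,-25,25],[-100,25,25],[-40,-25,25],[-40,25,25]])/1000
def f(q):
  A=R.from_euler('zy',[y0+q[4],q[0]]).as_matrix()
  return (proj(c,g+(P+[q[1],q[3],0])@A.T+[0,0,q[2]])-O).ravel()
r=least_squares(f,[0,0,0,0,0],x_scale=[.1,.01,.01,.01,.1]);print(r.x.round(4),r.fun.round(1))
E
```

```text
[-0.1709  0.0066 -0.0003  0.0005 -0.0068] [ 0.8 -1.3 -1.4 -0.4  1.4  0.7 -0.8  1.1]
```

The leg is held but pitched head-down about 0.17 rad, because the fingers were still closing when I lifted. Nest clearance is only 8 mm, so I'll set it back on the mat with a lighter grip so it levels, then regrip with the fingers fully shut before lifting.

```bash
python3 -m crank '0 0 0.3 0 15;0 0 0.6 0 15;0 0 0.8 0 15;0 0 0.8 0 15;0 0 0.7 0 15;0 0 0.5 0 15;0 0 0.2 0 15;0 0 0 0 15'; python3 -m crank '0 0 0.1 0 15;0 0 0.1 0 15;0 0 0.1 0 15;0 0 0.1 0 15;0 0 0.1 0 15;0 0 0.1 0 15;0 0 0.1 0 15;0 0 0.1 0 15' 12;
```

```text
time: 14.4
eef_pos: [0.5218, 0.0028, 0.1956]
tcp_rot: [3.141, -0.004, -3.111]
wrist_force: [0.3, 0.3, -2.3]
grip_width: 0.0268
time: 15.07
eef_pos: [0.5243, 0.0019, 0.1803]
tcp_rot: [-3.139, 0.003, -3.11]
wrist_force: [-4.2, -4.7, 18.6]
grip_width: 0.0277
```

```bash
python3 -m crank '0 0 0 0 24;0 0 0 0 28;0 0 0 0 30;0 0 0 0 34;0 0 0 0 40;0 0 0 0 40;0 0 0 0 40;-0.2 0 0 0 40'; python3 -m crank '0 0 0 0 15;0 0 0 0 15;0 0 0 0 15;0 0 0 0 15;0 0 0 0 15;0 0 0 0 15;0 0 0 0 15;0 0 0 0 15' 60;python3 -m crank '0 0 0 0 15;0 0 0 0 15;0 0 0 0 15;0 0 0 0 15;0 0 0 0 15;0 0 0 0 15;0 0 0 0 15;0 0 0 0 15'
```

```text
time: 15.73
eef_pos: [0.5269, 0.0031, 0.1769]
tcp_rot: [3.141, -0.002, -3.111]
wrist_force: [-0.7, -0.9, -0.0]
grip_width: 0.04
time: 16.4
eef_pos: [0.5277, 0.003, 0.1774]
tcp_rot: [3.142, -0.0, -3.111]
wrist_force: [0.6, 0.5, -0.0]
grip_width: 0.0254
time: 17.07
eef_pos: [0.5277, 0.003, 0.1774]
tcp_rot: [3.142, -0.0, -3.111]
wrist_force: [0.4, 1.1, -0.2]
grip_width: 0.0256
```

```bash
python3 -m crank '0 0 -0.2 0 15;0 0 -0.4 0 15;0 0 -0.6 0 15;0 0 -0.8 0 15;0 0 -0.8 0 15;0 0 -0.8 0 15;0 0 -0.8 0 15;0 0 -0.6 0 15'; python3 -m crank '0 0 -0.3 0 15;0 0 0 0 15;0 0 0 0 15;0 0 0 0 15;0 0 0 0 15;0 0 0 0 15;0 0 0 0 15;0 0 0 0 15'; python3 - <<'E'
from h import *
w=robot.snapshot('wrist');cv2.imwrite('pics/w4.png',w[:,:,::-1])
cv2.imwrite('pics/w4c.png',cv2.resize(w[30:290,120:400],None,fx=2,fy=2,interpolation=2)[:,:,::-1])
E
```

```text
time: 17.73
eef_pos: [0.5281, 0.0029, 0.3053]
tcp_rot: [-3.141, 0.003, -3.111]
wrist_force: [0.8, -0.1, -1.2]
grip_width: 0.0253
time: 18.4
eef_pos: [0.5276, 0.003, 0.3093]
tcp_rot: [3.141, -0.001, -3.111]
wrist_force: [0.2, 0.2, -1.0]
grip_width: 0.0256
```

View pics/w4c.png

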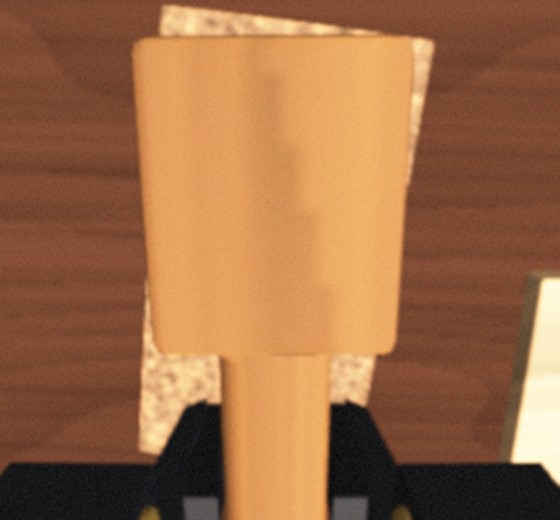

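```bash
cat > fit.py <<'E'
from h import *
from scipy.optimize import least_squares
def fit(O,s,yoff=0):
  c=cam('wrist',s); g=s['eef_pos']-[0,0,.147]; y0=(s['tcp_rot'][2]-np.pi)
  P=np.array([[-100,-25,25],[-100,25,25],[-40,-25,25],[-40,25,25]])/1000
  def T(q,P):
    A=R.from_euler('zy',[y0+q[4],q[0]]).as_matrix(); return g+(np.array(P)+[q[1],q[3],0])@A.T+[0,0,q[2]]
  f=lambda q:(proj(c,T(q,P))-O).ravel()
  r=least_squares(f,[0]*5,x_scale=[.1,.01,.01,.01,.1]); print('tilt,ax,dz,dy,dyaw',r.x.round(4),r.fun.round(1)); print('head centre',T(r.x,[[-.07,0,0]]).round(4)); return r.x
E
python3 - <<'E'
from fit import *
s=robot.observe();print(s['tcp_rot'])
fit(np.array([[186.5,49],[327,49],[196.5,207],[319,207]]),s)
E
```

```text
[ 3.14149248e+00 -9.32265905e-04 -3.11146599e+00]
tilt,ax,dz,dy,dyaw [-0.0499 -0.0003 -0.      0.0005  0.0025] [ 0.5 -0.1 -0.1 -0.6  0.4  0.7 -0.9  0.2]
head centre [[0.4575 0.0011 0.1589]]
```

The leg is now near level (0.05 rad head-down), gripped at about x = 0. Carrying it to above the jig.

```bash
python3 -m crank '-0.1 -0.4 0 0.04 15;-0.1 -0.7 0 0 15;-0.1 -0.9 0 0 15;-0.1 -0.9 0 0 15;-0.1 -0.9 0 0 15;-0.1 -0.9 0 0 15;-0.1 -0.9 0 0 15;-0.1 -0.9 0 0 15'; python3 -m crank '0 -0.9 0 0 15;0 -0.9 0 0 15;0 -0.9 0 0 15;0 -0.9 0 0 15;0 -0.8 0 0 15;0 -0.5 0 0 15;0 0 0 0 15;0 0 0 0 15';python3 -m crank '0 0 0 0 15;0 0 0 0 15;0 0 0 0 15;0 0 0 0 15;0 0 0 0 15;0 0 0 0 15;0 0 0 0 15;0 0 0 0 15'
python3 - <<'E'
from h import *
s=robot.observe();print(repr(s['eef_pos']),repr(s['tcp_rot']))
w=robot.snapshot('wrist');cv2.imwrite('pics/w5.png',w[:,:,::-1])
t=cv2.resize(robot.snapshot('top')[170:260,325:400],None,fx=4,fy=4,interpolation=2)
o=np.zeros((384,812,3),np.uint8);o[:,:512]=w;o[:360,512:]=t
cv2.imwrite('pics/c5.png',o[:,:800,::-1])
E
```

```text
time: 19.12
eef_pos: [0.5466, -0.1615, 0.31]
tcp_rot: [-3.141, 0.0, 3.13]
wrist_force: [0.5, 0.2, -1.7]
grip_width: 0.0258
time: 19.78
eef_pos: [0.5452, -0.2827, 0.3097]
tcp_rot: [3.141, -0.0, 3.13]
wrist_force: [-0.1, 1.0, -1.3]
grip_width: 0.0256
time: 20.45
eef_pos: [0.5454, -0.282, 0.31]
tcp_rot: [-3.142, 0.0, 3.132]
wrist_force: [0.1, 0.3, -0.9]
grip_width: 0.0259
array([ 0.54540507, -0.28200043,  0.31000503]) array([-3.14156751e+00,  7.39843674e-05,  3.13192535e+00])
```

View pics/c5.png

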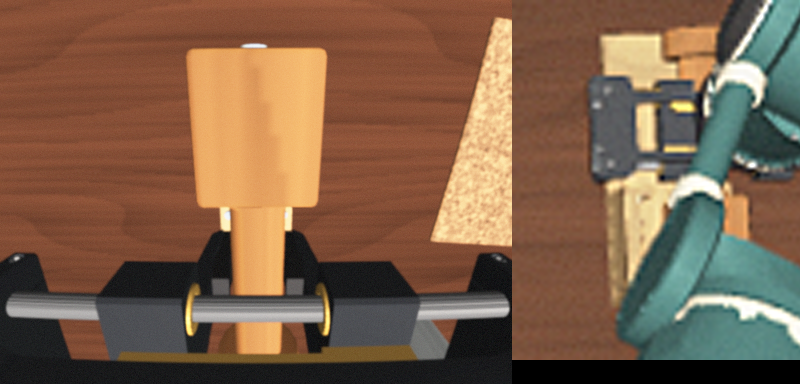

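The leg hides the jig in this view. Only the silver pin at (253,46) and slivers of the slot wall at (225,218) and (289,218) show. I'll step 100 mm aside to see the nest directly.

```bash
python3 -m crank '0 0.5 0 0 15;0 0.7 0 0 15;0 0.8 0 0 15;0 0.8 0 0 15;0 0.7 0 0 15;0 0.5 0 0 15;0 0 0 0 15;0 0 0 0 15';python3 -m crank '0 0 0 0 15;0 0 0 0 15;0 0 0 0 15;0 0 0 0 15;0 0 0 0 15;0 0 0 0 15;0 0 0 0 15;0 0 0 0 15'
python3 - <<'E'
from h import *
s=robot.observe();np.savez('s6.npz',eef_pos=s['eef_pos'],tcp_rot=s['tcp_rot'])
w=robot.snapshot('wrist');cv2.imwrite('pics/w6.png',w[:,:,::-1])
cv2.imwrite('pics/w6c.png',cv2.resize(w[30:290,70:340],None,fx=2.2,fy=2.2,interpolation=2)[:,:,::-1])
E
```

```text
time: 21.22
eef_pos: [0.5464, -0.1814, 0.3101]
tcp_rot: [-3.141, 0.0, 3.134]
wrist_force: [-0.2, -0.7, -2.0]
grip_width: 0.0252
time: 21.88
eef_pos: [0.5463, -0.1823, 0.3099]
tcp_rot: [-3.142, -0.0, 3.132]
wrist_force: [-1.1, -0.6, -1.5]
grip_width: 0.0256
```

View pics/w6c.png

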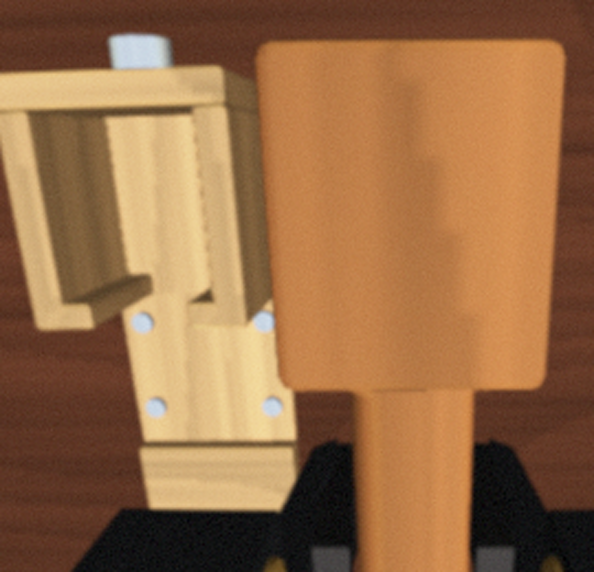

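The nest's inner rim corners are near (28,112) and (192,108) in the crop. Its outer far corners are (38,328) and (248,322), the slot edges are (92,328) and (190,320), and the near outer corner is (222,68).

```bash
python3 - <<'E'
from fit import *
s=dict(np.load('s6.npz'));c=cam('wrist',s)
N=dict(in_near_L=(28,112),in_near_R=(192,108),out_far_L=(38,328),out_far_R=(248,322),slot_L=(92,328),slot_R=(190,320),out_near_R=(222,68))
for k,(u,v) in N.items(): print(k,plane(c,[[70+u/2.2,30+v/2.2]],.075)[0].round(4))
print('step',plane(c,[[70+u/2.2,30+v/2.2] for u,v in((140,448),(296,448),(150,510))],.015).round(4))
fit(np.array([[70+u/2.2,30+v/2.2] for u,v in((257,43),(565,43),(282,388),(546,388))]),s); print(s['tcp_rot'])
E
```

```text
in_near_L [ 0.4473 -0.3114  0.075 ]
in_near_R [ 0.4478 -0.2546  0.075 ]
out_far_L [ 0.5238 -0.3232  0.075 ]
out_far_R [ 0.5225 -0.2426  0.075 ]
slot_L [ 0.524  -0.3022  0.075 ]
slot_R [ 0.5214 -0.2643  0.075 ]
out_near_R [ 0.4356 -0.2432  0.075 ]
step [[ 0.6059 -0.3225  0.015 ]
 [ 0.6063 -0.2418  0.015 ]
 [ 0.643  -0.3232  0.015 ]]
tilt,ax,dz,dy,dyaw [-0.022  -0.0006 -0.0029  0.0007  0.0041] [ 0.4  0.2  0.2 -0.5 -0.   0.5 -0.6 -0.1]
head centre [[ 0.4758 -0.1812  0.1585]]
[-3.14156818e+00 -9.38377084e-06  3.13155561e+00]
```

The sizes check out: nest 56.8 mm wide inside, slot 38 mm, outer width 80.6 mm. That puts the jig origin at about (0.550, -0.283) with yaw near 0, so the head should go to (0.480, -0.283).

```bash
python3 -m crank '-0.2 -0.5 0 0 15;0 -0.7 0 0 15;0 -0.8 0 0 15;0 -0.8 0 0 15;0 -0.7 0 0 15;0 -0.57 0 0 15;0 0 0 0 15;0 0 0 0 15';python3 -m crank '0 0 0 0 15;0 0 0.3 0 15;0 0 0.5 0 15;0 0 0.5 0 15;0 0 0.3 0 15;0 0 0 0 15;0 0 0 0 15;0 0 0 0 15'
```

```text
time: 22.6
eef_pos: [0.5504, -0.2849, 0.3098]
tcp_rot: [3.141, -0.0, 3.13]
wrist_force: [-0.1, 0.0, -1.7]
grip_width: 0.0256
time: 23.27
eef_pos: [0.5505, -0.2838, 0.2698]
tcp_rot: [3.141, -0.0, 3.132]
wrist_force: [0.1, -0.0, -0.9]
grip_width: 0.0254
```

```bash
python3 -m crank '0 0 0.2 0 15;0 0 0.3 0 15;0 0 0.3 0 15;0 0 0.3 0 15;0 0 0.3 0 15;0 0 0.2 0 15;0 0 0 0 15;0 0 0 0 15'; python3 -m crank '0 0 0.2 0 15;0 0 0.2 0 15;0 0 0.2 0 15;0 0 0.2 0 15;0 0 0.2 0 15;0 0 0.1 0 15;0 0 0.1 0 15;0 0 0 0 15'
```

```text
time: 23.93
eef_pos: [0.5501, -0.2838, 0.2292]
tcp_rot: [3.141, -0.001, 3.132]
wrist_force: [0.5, 0.6, -1.2]
grip_width: 0.0252
time: 24.6
eef_pos: [0.5501, -0.2838, 0.1992]
tcp_rot: [3.141, -0.001, 3.132]
wrist_force: [0.4, -0.4, -1.2]
grip_width: 0.0255
```

No contact so far, with the head's underside about 45 mm down into the nest. Going on slowly.

```bash
python3 -m crank '0 0 0.1 0 15;0 0 0.1 0 15;0 0 0.1 0 15;0 0 0.05 0 15;0 0 0.05 0 15;0 0 0 0 15;0 0 0 0 15;0 0 0 0 15' 25; python3 -m crank '0 0 0.05 0 15;0 0 0.05 0 15;0 0 0.03 0 15;0 0 0 0 15;0 0 0 0 15;0 0 0 0 15;0 0 0 0 15;0 0 0 0 15'
```

```text
time: 25.27
eef_pos: [0.5504, -0.284, 0.1901]
tcp_rot: [-3.141, 0.0, 3.132]
wrist_force: [-0.6, 0.4, -1.9]
grip_width: 0.0267
time: 25.93
eef_pos: [0.5505, -0.284, 0.1874]
tcp_rot: [-3.141, 0.0, 3.132]
wrist_force: [-2.6, 1.0, 4.5]
grip_width: 0.0267
```

```bash
python3 -m crank '0 0 0.05 0 15;0 0 0.05 0 15;0 0 0 0 15;0 0 0 0 15;0 0 0 0 15;0 0 0 0 15;0 0 0 0 15;0 0 0 0 15' 12; python3 -m crank '0 0 0 0 28;0 0 0 0 31;0 0 0 0 36;0 0 0 0 44;0 0 0 0 55;0 0 0 0 65;0 0 0 0 65;0 0 0 0 65'; python3 -m crank '0 0 -0.4 0 65;0 0 -0.8 0 65;0 0 -1 0 65;0 0 -1 0 65;0 0 -1 0 65;0 0 -1 0 65;0 0 -0.6 0 65;0 0 0 0 65'
python3 - <<'E'
from h import *
s=robot.observe();np.savez('s7.npz',eef_pos=s['eef_pos'],tcp_rot=s['tcp_rot'])
w=robot.snapshot('wrist');cv2.imwrite('pics/w7.png',w[:,:,::-1])
t=robot.snapshot('side')[215:295,250:370]
a=cv2.resize(w[20:310,150:360],(420,580),interpolation=2);b=cv2.resize(t,(360,240),interpolation=2)
o=np.zeros((580,780,3),np.uint8);o[:,:420]=a;o[:240,420:]=b
cv2.imwrite('pics/c7.png',o[:,:,::-1])
E
```

```text
time: 26.6
eef_pos: [0.5509, -0.284, 0.1862]
tcp_rot: [-3.141, 0.001, 3.132]
wrist_force: [-3.7, 3.0, 13.1]
grip_width: 0.0272
time: 27.27
eef_pos: [0.5503, -0.2839, 0.1841]
tcp_rot: [3.142, -0.0, 3.132]
wrist_force: [-0.0, -0.5, -0.5]
grip_width: 0.0646
time: 27.93
eef_pos: [0.5518, -0.2847, 0.335]
tcp_rot: [-3.137, 0.008, 3.132]
wrist_force: [0.5, 0.1, 0.6]
grip_width: 0.065
```

View pics/c7.png

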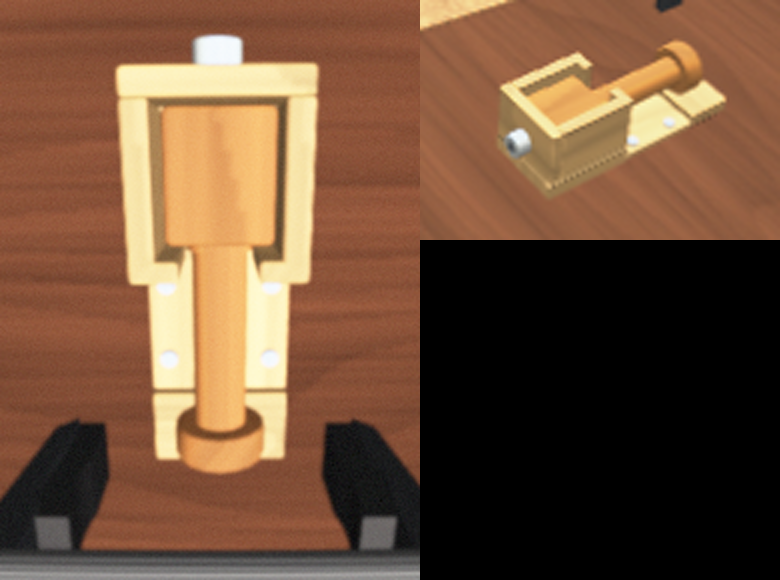

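```bash
python3 - <<'E'
from fit import *
s=dict(np.load('s7.npz'));c=cam('wrist',s)
C=[[150+u/2,20+v/2] for u,v in((163,105),(279,105),(164,246),(277,246))]
p=plane(c,C,.065);print(p.round(4),p.mean(0).round(4),'widths',p[1,1]-p[0,1],p[3,1]-p[2,1],'len',p[2:,0].mean()-p[:2,0].mean())
q=plane(c,[[150+u/2,20+v/2] for u,v in((149,98),(288,98),(130,285),(310,283))],.075);print('jig',q.round(4),'centre y',q[:,1].mean())
fit(np.array(C),s)
o=robot.observe();print(o['wrist_force'],o['qvel'].round(3))
E
```

```text
[[ 0.4491 -0.3062  0.065 ]
 [ 0.4496 -0.2573  0.065 ]
 [ 0.5089 -0.3081  0.065 ]
 [ 0.5094 -0.2567  0.065 ]] [ 0.4793 -0.2821  0.065 ] widths 0.04898600661533048 0.05141705631892701 len 0.059795468544649844
jig [[ 0.4471 -0.3109  0.075 ]
 [ 0.4477 -0.2547  0.075 ]
 [ 0.5245 -0.3231  0.075 ]
 [ 0.5244 -0.2426  0.075 ]] centre y -0.28282851370215245
tilt,ax,dz,dy,dyaw [-0.1892  0.0002 -0.1333  0.0018 -0.0017] [-0.1  0.   0.1  0.   0.  -0.1  0.   0. ]
head centre [[ 0.4833 -0.2821  0.0416]]
[ 0.08400655  0.09500774 -0.18471722] [-0.002  0.029  0.038 -0.    -0.002  0.002]
```

The single-view tilt fit is weak here, because one pixel of width moves it a lot. I'll check the foot's height independently in both views.

```bash
python3 - <<'E'
from h import *
cs=cam('side'); s=robot.observe(); cw=cam('wrist',dict(np.load('s7.npz')))
# foot disc top at leg x=60..80 for level vs tilted by 0.1 about the head centre
for t in (0,.05,.1,.19):
    A=R.from_euler('y',-t).as_matrix(); L=lambda p:(np.array([.4795,-.2825,.04])+np.array(p)@A.T)
    print(t,'side foot-top mid',proj(cs,[L([.14,0,.025])]).round(1),'wrist foot sides',proj(cw,[L([.13,-.025,0]),L([.13,.025,0])]).round(1).tolist())
im=robot.snapshot('side');m=mask(im,(5,138,90),(17,255,255))[225:250,325:350]
ys,xs=np.where(m);print('side foot seen rows from',ys.min()+225,'near col',xs[ys<=ys.min()+1].mean()+325)
w=cv2.imread('pics/w7.png')[:,:,::-1].copy();mw=mask(w,(5,138,90),(18,255,255))
for r in range(226,256,5):
    x=np.where(mw[r,225:300])[0]+225
    if len(x):print(r,x[0],x[-1])
E
```

```text
0 side foot-top mid [[336.6 230.4]] wrist foot sides [[238.3, 229.4], [283.1, 229.0]]
0.05 side foot-top mid [[336.5 228.6]] wrist foot sides [[237.9, 232.0], [283.6, 231.6]]
0.1 side foot-top mid [[336.3 227. ]] wrist foot sides [[237.4, 234.4], [284.1, 234.1]]
0.19 side foot-top mid [[335.7 224.1]] wrist foot sides [[236.6, 238.4], [285.1, 238.0]]
side foot seen rows from 225 near col 336.80434782608694
226 225 299
231 225 299
236 225 299
241 225 299
246 225 299
251 225 299
```

```bash
python3 - <<'E'
from h import *
im=robot.snapshot('side')[215:285,270:360]; cs=cam('side')
p=proj(cs,[[.56,-.283,.040+.025],[.62,-.283,.065]]);print(p)
o=cv2.resize(im,None,fx=8,fy=8,interpolation=2)
cv2.imwrite('pics/s8.png',o[:,:,::-1])
t=robot.snapshot('top');t0=cv2.imread('pics/top0.png')[:,:,::-1]
for n,(a,b,c,d) in dict(brush=(130,165,195,270),tin=(120,165,283,320),round=(183,255,195,230)).items():
    print(n,np.abs(t[a:b,c:d].astype(int)-t0[a:b,c:d]).max(2).__gt__(40).sum())
E
```

```text
[[320.82523143 237.86914311]
 [336.81664176 230.38621191]]
brush 0
tin 0
round 0
```

View pics/s8.png

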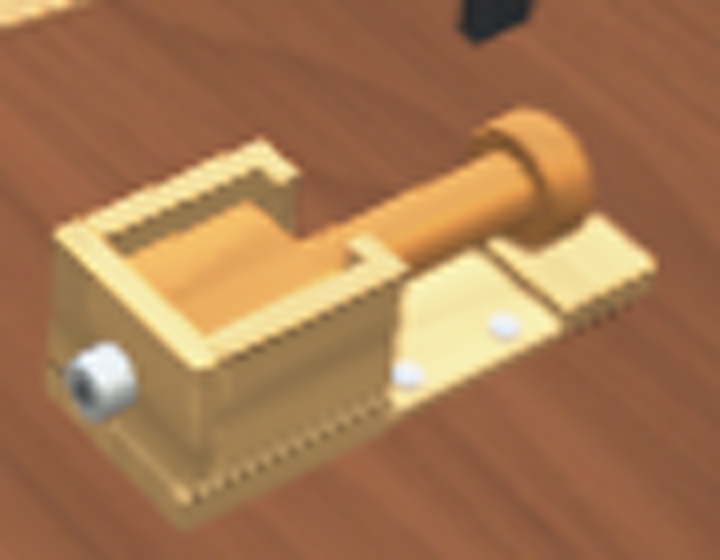

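The shaft runs parallel to the nest rim (slopes -0.42 and -0.49), the foot sits on the step, and the head top is below the rim. The round leg, tin and brush show no changed pixels. Handing in.

```bash
python3 -c "
from workcell import robot
print(robot.close_job())"
```

```text
the job is handed in; nothing more can be done
None
```

The square-headed leg is in the drilling jig, head down in the nest and shaft out through the slot. It is released, and I handed the job in at about 28 s of the 69 s. No verdict comes back, so this rests on my own checks.

- **What I did:** I took the leg from the rack by its head, laid it on the mat and let go. I then picked it up by the shaft. The first lift came up about 0.17 rad head-down because the fingers were still closing. I set it back on the mat, regripped with the fingers fully shut, and lowered it into the nest to a light contact (13 N).
- **Last checks that agreed:** The head centre measured about (0.479, -0.282), against my nest estimate of (0.480, -0.283). In the side view the leg looks level, with its foot on the jig's step. The top view shows no pixel change at the round leg, tin or brush, and the wrist force is near zero.
- **Check that disagreed:** A one-view tilt fit of the seated head gave -0.19 rad. It moves a lot with one pixel of error, and I set it aside because the side view and the foot's width (43.5 px seen, about 45 px expected if level) both show it level.
- **Check that gave nothing:** An automatic colour mask meant to find the foot did not work, because the table colour matched too closely.

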